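# Sweep the used caps off the sorting platform

## Robot

A 6-joint arm with a two-finger parallel gripper is mounted at the origin on the work surface. World frame = base frame: x ahead of the robot, y to its left, z up, the work surface at z = 0. Lengths are in m, angles in rad, forces in N, time in s.
With the tool pointing down it reaches from about 0.375 to 0.75 m from the base axis. Payload 9 kg.
Tool frame: the origin (TCP) lies midway between the tips of the shut fingers; the grasp point (between the pads) lies 19 mm behind it; z points along the fingers, y is the direction in which the jaws open and shut (so a half turn about z gives the same grasp; the last joint's range is limited). The gripper opens to 85 mm and grips with 20 to 120 N. Pads are 22 mm wide; open, the fingers measure 114 mm over their backs; the gripper's body (76 mm by 85 mm) begins 54 mm behind the grasp point. The pads swing forward as they close: fully open they stand 13 mm farther back than shut.
Start: joints at [0.991, 0.104, 0.097, 1.564, 0, 1.353], TCP at [0.212, 0.561, 0.231] pointing down, gripper open.
Joint ranges: [-2.99, 2.99], [-0.84, 1.86], [-1.1, 1.16], [-1.84, 2.11], [-1.51, 1.56], [-3.14, 3.14]. Speed limits (rad/s): [2.22, 2.22, 2.57, 3.14, 3.14, 3.14].

## Interface

Orientations are given as a rotation vector (axis times angle).
In Python, from cell import arm, viewer, ticket gives the robot as it stands.
- The arm moves only by the tool send_rows, never from a script. Its argument "moves" is a list of rows, each a list of 5 numbers: the opening, from -1 (shut) to 1 (fully open), then the shift along the tool's x, y, z in m, then the turn about the tool's z in rad. A call has 1 to 12 rows; each row shifts and turns the commanded pose from where the row before left it, along the tool's axes as they then stand; what a row does not reach is not made up. A row lasts 1/10 s, in which the tool goes at most 50 mm and 8.59 degrees, less where a joint would pass 70% of its speed; a pose out of reach is approached as far as the arm can. A call is refused whole if a number of a shift passes 0.05 or a number of a turn 0.15, either way. A call with a gripper value outside its range is refused whole. The fingers move at their own pace and stop on an object; the grip force is fixed at half the most. Time passes only in rows, so rows that do not move let the fingers close. It gives the time, the measured TCP pose, the force and the opening at its end, in the units of the state.
- arm.get_obs(): the state, without advancing time (a new reading comes with each control period).
- viewer.read_camera(name): name is "scene" or "top" or "wrist"; returns a dict with "image" (400x640x3 uint8, red, green, blue), "fovy" (degrees; the focal length in pixels is half the picture's height over the tangent of half this angle, whatever the lens; pixels are square), "cx", "cy" (the principal point, pixels), "origin" and "attitude" of the camera in the world. Camera axes: x right, y down, z forward; pixel columns grow to the right and rows downward; lengths in m; the calibration is good to about 2 mm. A picture is of the moment at which its call begins. There is no depth.
- ticket.hand_in(): hands the job in, once; it reports no verdict.
The state is a dict: "clock": time; "q": joint angles; "joint_vel": joint speeds; "tau": joint torques, N m; "eef_pos": TCP position; "orientation": TCP orientation; "force": force on the tool from outside, world axes, zero at the start; "ft_torque": the same for the moment, N m; "width": finger opening in m.
Only numpy, scipy, OpenCV 4.12 (cv2) and the standard library are available. Lean on these libraries where they do the work, as an engineer would, in place of code of your own. Each camera call takes 0.05 s, during which the arm holds its last target.

## Task

Sweep the three loose black bottle caps off the grey platform into the steel catch tray along its far edge, pushing them along the surface with the fingers and not picking any of them up. Leave the two small vials standing where they are on the platform, and leave everything else on the bench alone.

Things in the scene. Friction and masses are not known exactly. Their poses are not given: they have to be found in the camera images.
- platform: grey flat sorting platform fixed to the bench, 200 mm (its x) by 300 mm (its y), 30 mm high, top level, bare and without a rim. Origin: centre of its underside, on the bench. Its +x axis points away from the robot to the far edge (100 mm from the origin), where the catch tray joins; its y axis runs along that edge.
- tray: fixed open steel catch tray butted against the whole far edge of the platform, 120 mm (its x) by 300 mm (its y); axes parallel to the platform's. Origin: centre of its underside, on the bench, 160 mm along the platform's +x from the platform's origin. Floor top 5 mm above the bench, so 25 mm below the platform's top; walls 5 mm thick and 40 mm high on the far side and both ends, no wall on the platform side.
- cap1: loose black plastic screw cap, a plain solid disc 36 mm across and 18 mm tall, 11 to 23 g, lying flat on the platform. Origin: its centre, 9 mm above the platform's top. The three caps are alike. Caps and vials start in five lanes across the platform, one thing a lane, lane centres 56 mm apart in the platform's y, 65 to 115 mm short of the far edge.
- cap2: loose black plastic screw cap, a plain solid disc 36 mm across and 18 mm tall, 11 to 23 g, lying flat on the platform. Origin: its centre, 9 mm above the platform's top. The three caps are alike. Caps and vials start in five lanes across the platform, one thing a lane, lane centres 56 mm apart in the platform's y, 65 to 115 mm short of the far edge.
- cap3: loose black plastic screw cap, a plain solid disc 36 mm across and 18 mm tall, 11 to 23 g, lying flat on the platform. Origin: its centre, 9 mm above the platform's top. The three caps are alike. Caps and vials start in five lanes across the platform, one thing a lane, lane centres 56 mm apart in the platform's y, 65 to 115 mm short of the far edge.
- vial1: loose upright amber sample vial with a black stopper, 24 mm across and 45 mm tall, standing on the platform in a lane of its own (to be left standing). Origin: centre of its foot. z axis up.
- vial2: loose upright amber sample vial with a black stopper, 24 mm across and 45 mm tall, standing on the platform in a lane of its own (to be left standing). Origin: centre of its foot. z axis up.
- beaker: open glass beaker, 70 mm across, 90 mm tall, loose, standing on the bench away from the platform (to be left alone). Origin: centre of its underside.
- flask: conical green glass flask, 84 mm across the foot, 126 mm tall, loose, standing on the bench away from the platform (to be left alone). Origin: centre of its underside.
- slide_box: closed wooden microscope-slide box, 87 x 102 x 33 mm, loose, standing on the bench away from the platform (to be left alone). Origin: centre of its underside.
- media_bottle: closed glass bottle, 72 mm across, 150 mm tall, loose, standing on the bench away from the platform (to be left alone). Origin: centre of its underside.
- tip_rack: grey pipette-tip rack, 80 x 115 x 50 mm, loose, standing on the bench away from the platform (to be left alone). Origin: centre of its underside.
Not all that is in view belongs to the job. What is shaped like the vial1 but purple or yellow is not meant.

How it is judged:
At the end, for the whole second after the job is handed in: All three caps lie at rest inside the catch tray, below the platform's top; both vials stand upright (within 0.15 rad) and neither they nor the other things on the bench have moved 20 mm (x of cap1 in the frame of tray between -0.062 and 0.056 m and y of cap1 in the frame of tray between -0.146 and 0.146 m and height (world z) of each of cap1, cap2, cap3 below 0.034 m and linear speed of each of cap1, cap2, cap3 below 0.03 m/s and x of cap2 in the frame of tray between -0.062 and 0.056 m and y of cap2 in the frame of tray between -0.146 and 0.146 m and x of cap3 in the frame of tray between -0.062 and 0.056 m and y of cap3 in the frame of tray between -0.146 and 0.146 m and angle between each of vial1, vial2's own z axis and vertical below 0.15 rad and distance of each of vial1, vial2, beaker, flask, slide_box, media_bottle, tip_rack from where it was at the start of the episode below 0.02 m); the robot touches nothing.
It fails at once if a cap is lifted or carried: its centre rises more than 18 mm above where it lies on the platform (height (world z) of any of cap1, cap2, cap3 above 0.057 m).
It fails at once if a vial is knocked over or shoved more than 20 mm (angle between any of vial1, vial2's own z axis and vertical above 0.5 rad or distance of any of vial1, vial2 from where it was at the start of the episode above 0.02 m).
It fails at once if another thing on the bench is moved more than 20 mm (distance of any of beaker, flask, slide_box, media_bottle, tip_rack from where it was at the start of the episode above 0.02 m).
It also fails if it takes over 51 s, if anything falls off the work surface, if the arm or the gripper's body presses on something with over 40 N, if the wrist force passes 120 N, or if a joint passes its speed limit or range.

## Working session

There is one attempt and no reset: what is moved stays moved. The work goes in short steps, Python scripts to look and compute and a tool call to move; the robot and the scene stay as the last step left them, time stands still between calls to the robot, and variables do not carry over. Pictures are saved under pics/ and viewed, and the job is handed in when it is done.

Besides the shell and the picture viewer there is one more tool, called by a JSON object that holds its "name" and its "arguments". send_rows: Moves the arm, as the interface text tells. Its arguments: {"type":"object","properties":{"moves":{"type":"array"}},"required":["moves"]}

```bash
mkdir -p pics; ls; python3 - <<'E'
from cell import arm, viewer
import cv2
o=arm.get_obs(); print({k:o[k] for k in('clock','eef_pos','orientation','width','force')})
for n in('scene','top'):
    c=viewer.read_camera(n); cv2.imwrite(f'pics/{n}0.png',c['image'][:,:,::-1]); print(n,c['fovy'],c['cx'],c['cy'],c['origin'],c['attitude'])
E
```

```text
pics
{'clock': 0.0, 'eef_pos': array([0.2121841 , 0.56087437, 0.2305079 ]), 'orientation': array([-5.65225001e-01, -3.08980907e+00,  1.96543585e-03]), 'width': 0.0855759505666054, 'force': array([-0.26709671, -0.2803717 , -0.05038463])}
scene 48.919555099536204 328.2587769801453 208.88437242721693 [ 1.31007691 -0.45052404  1.00488378] [-2.11786946 -1.19031873  0.50613894]
top 44.190726596134915 319.4058733847704 205.58022365942014 [0.40068172 0.0020846  1.43353299] [-2.18921349  2.1603976  -0.11229972]
```

View pics/top0.png

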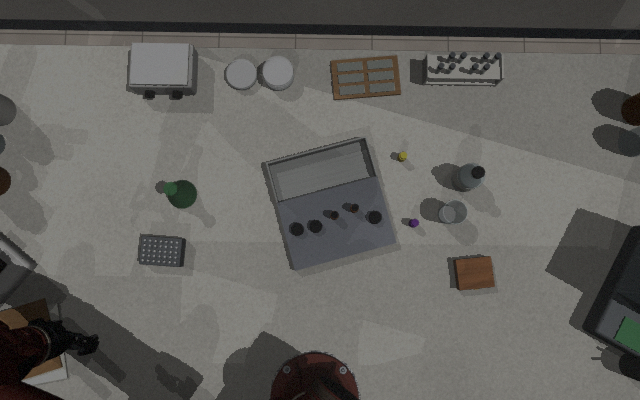

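View pics/scene0.png

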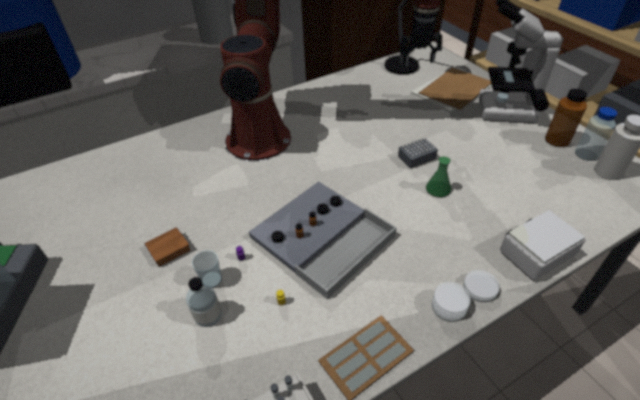

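The top view shows the platform at about (335,223) and the tray at (320,170). Black discs that could be caps are at (296,229), (315,226) and (375,217). The vials look like (334,214) and (353,208). The yellow (403,156) and purple (413,223) items are decoys off the platform. I'll check this in a close crop and measure.

```bash
cat > h.py <<'E'
import numpy as np, cv2
from scipy.spatial.transform import Rotation as R
def ray(c,u,v):
    f=c['image'].shape[0]/2/np.tan(np.radians(c['fovy'])/2)
    d=np.stack([(np.asarray(u)-c['cx'])/f,(np.asarray(v)-c['cy'])/f,np.ones_like(np.asarray(u,float))],-1)
    return np.asarray(c['origin']),R.from_rotvec(c['attitude']).apply(d)
def plane(c,u,v,z):
    o,d=ray(c,u,v); return (o+d*((z-o[2])/d[...,2])[...,None])[...,:2]
def proj(c,P):
    f=c['image'].shape[0]/2/np.tan(np.radians(c['fovy'])/2)
    p=R.from_rotvec(c['attitude']).inv().apply(np.asarray(P)-c['origin'])
    return np.stack([c['cx']+f*p[...,0]/p[...,2],c['cy']+f*p[...,1]/p[...,2]],-1)
E
python3 - <<'E'
from h import *
from cell import viewer
c=viewer.read_camera('top'); im=c['image'][:,:,::-1]
cv2.imwrite('pics/topcrop.png',cv2.resize(im[130:280,250:430],None,fx=4,fy=4,interpolation=cv2.INTER_CUBIC))
s=viewer.read_camera('scene'); 
cv2.imwrite('pics/scenecrop.png',cv2.resize(s['image'][170:300,240:410,::-1],None,fx=4,fy=4,interpolation=cv2.INTER_CUBIC))
E
```

```text
(no output)
```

View pics/topcrop.png

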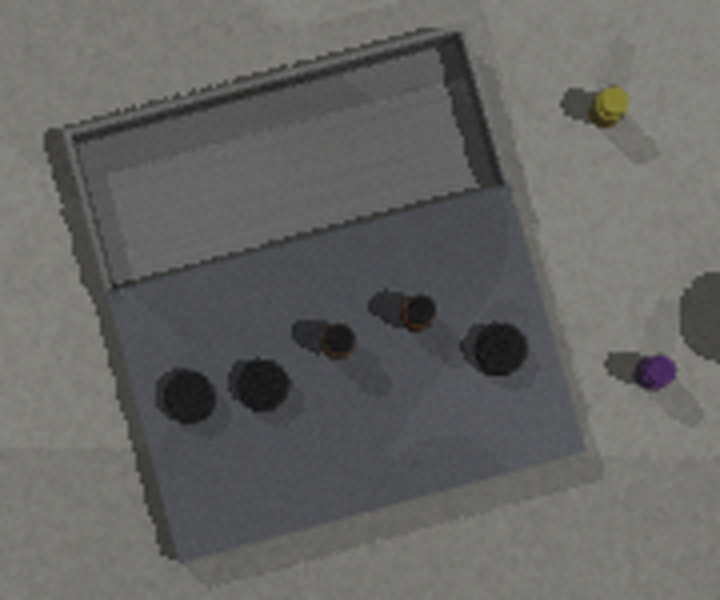

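View pics/scenecrop.png

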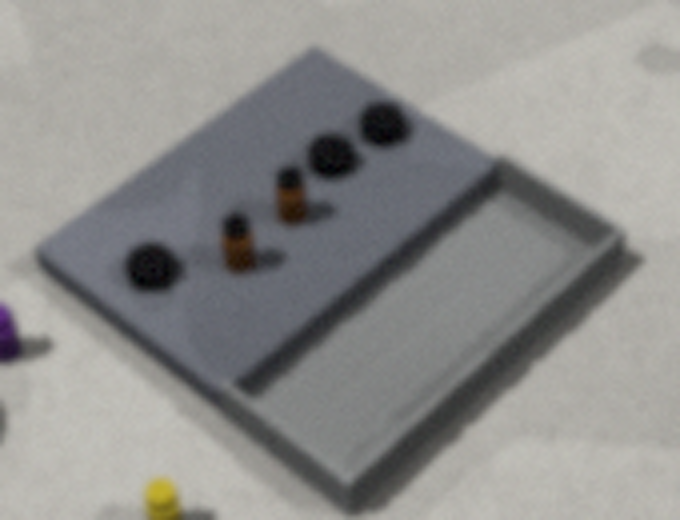

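The crop confirms it: three plain black discs at crop (187,396), (261,385) and (498,348), and two amber-sided vials at (338,341) and (418,312). Next I'll measure these.

```bash
cat > meas.py <<'E'
from h import *
from cell import viewer, arm
c=viewer.read_camera('top'); s=viewer.read_camera('scene')
cr=np.array([[110,288],[505,185],[585,450],[178,558]])/4+[250,130]-.375
C=plane(c,cr[:,0],cr[:,1],0.03); print('corners FL FR NR NL\n',C.round(4)); 
print('sides',[np.linalg.norm(C[i]-C[(i+1)%4]).round(4) for i in range(4)])
ey=(C[0]-C[1]+C[3]-C[2]); yaw=np.arctan2(-ey[0],ey[1])
ex=(C[0]+C[1]-C[2]-C[3]); yaw2=np.arctan2(ex[1],ex[0])
print('yaw',yaw,yaw2,'center',C.mean(0))
ctr=C.mean(0); 
def blobs(c,box,thr=38):
    m=(c['image'].max(2)<thr).astype(np.uint8)
    x0,y0,x1,y1=box; M=np.zeros_like(m); M[y0:y1,x0:x1]=m[y0:y1,x0:x1]
    n,l,st,ce=cv2.connectedComponentsWithStats(M)
    return [(ce[i],st[i]) for i in range(1,n) if st[i][4]>15]
yw=yaw
Rm=np.array([[np.cos(yw),-np.sin(yw)],[np.sin(yw),np.cos(yw)]])
for ce,st in blobs(c,(285,190,390,250)):
    for z in (.039,.048,.07):
        P=plane(c,ce[0],ce[1],z); print(ce.round(1),st,z,P.round(4),'plat',((P-ctr)@Rm).round(4))
print('scene')
for ce,st in blobs(s,(260,190,350,250)):
    for z in (.039,.048,.07):
        P=plane(s,ce[0],ce[1],z); print(ce.round(1),st,z,P.round(4),'plat',((P-ctr)@Rm).round(4))
E
python3 meas.py
```

```text
corners FL FR NR NL
 [[ 0.5467  0.1151]
 [ 0.6252 -0.1677]
 [ 0.4355 -0.225 ]
 [ 0.3556  0.063 ]]
sides [np.float64(0.2935), np.float64(0.1982), np.float64(0.2989), np.float64(0.1981)]
yaw 0.27063086904469125 0.2796689921806765 center [ 0.49071612 -0.05363779]
[354.2 207.2] [350 204   8   7  40] 0.039 [ 0.5329 -0.1051] plat [ 0.0268 -0.0609]
[354.2 207.2] [350 204   8   7  40] 0.048 [ 0.532  -0.1044] plat [ 0.0262 -0.06  ]
[354.2 207.2] [350 204   8   7  40] 0.07 [ 0.5299 -0.1027] plat [ 0.0247 -0.0578]
[334.2 214.2] [331 211   7   7  38] 0.039 [ 0.512  -0.0482] plat [ 0.022  -0.0005]
[334.2 214.2] [331 211   7   7  38] 0.048 [ 0.5113 -0.0479] plat [0.0214 0.    ]
[334.2 214.2] [331 211   7   7  38] 0.07 [ 0.5095 -0.0471] plat [0.0199 0.0012]
[374.3 217.1] [369 211  12  13 125] 0.039 [ 0.5052 -0.1624] plat [-0.0151 -0.1087]
[374.3 217.1] [369 211  12  13 125] 0.048 [ 0.5045 -0.1614] plat [-0.0155 -0.1075]
[374.3 217.1] [369 211  12  13 125] 0.07 [ 0.5029 -0.1588] plat [-0.0164 -0.1046]
[315.1 226. ] [309 220  13  13 123] 0.039 [0.4779 0.0055] plat [0.0035 0.0604]
[315.1 226. ] [309 2
[... 898 characters left out ...]
.039 [ 0.4875 -0.0355] plat [0.0017 0.0184]
[311.9 214.7] [310 213   5   4  17] 0.048 [ 0.4951 -0.0393] plat [0.0081 0.0126]
[311.9 214.7] [310 213   5   4  17] 0.07 [ 0.5139 -0.0488] plat [ 0.0236 -0.0015]
[298.6 226.5] [297 224   4   6  18] 0.039 [ 0.5086 -0.0927] plat [ 0.0068 -0.0424]
[298.6 226.5] [297 224   4   6  18] 0.048 [ 0.516 -0.096] plat [ 0.0131 -0.0476]
[298.6 226.5] [297 224   4   6  18] 0.07 [ 0.5343 -0.1042] plat [ 0.0285 -0.0603]
[277.6 236.9] [272 232  12  10  92] 0.039 [ 0.5121 -0.1636] plat [-0.0088 -0.1117]
[277.6 236.9] [272 232  12  10  92] 0.048 [ 0.5195 -0.1663] plat [-0.0024 -0.1163]
[277.6 236.9] [272 232  12  10  92] 0.07 [ 0.5377 -0.1728] plat [ 0.0134 -0.1274]
```

```bash
cat > go.py <<'E'
from h import *
from cell import arm
import sys
def d(x,y,z,yaw=0.274):
    o=arm.get_obs(); r=R.from_rotvec(o['orientation'])
    tx=r.as_matrix()[:,0]; cur=np.arctan2(tx[1],tx[0])
    dy=(yaw+np.pi-cur+np.pi)%(2*np.pi)-np.pi
    Rt=R.from_euler('z',dy)*r
    print('t',o['clock'],'pos',o['eef_pos'].round(4),'w',round(o['width'],4),'F',o['force'].round(1),'toolturn',round(-dy,3),'shift(after turn)',Rt.inv().apply(np.array([x,y,z])-o['eef_pos']).round(4))
d(*map(float,sys.argv[1:4]))
E
python3 go.py .414 .040 .231
```

```text
t 0.3 pos [0.2123 0.5611 0.231 ] w 0.0855 F [ 0.1  0.3 -0.7] toolturn -0.636 shift(after turn) [-5.320e-02 -5.562e-01  3.000e-04]
```

{"name": "send_rows", "arguments": {"moves": [[1, 0, 0, 0, -0.15], [1, 0, 0, 0, -0.15], [1, 0, 0, 0, -0.15], [1, 0, 0, 0, -0.15], [1, 0, 0, 0, -0.03]]}}

```text
clock: 0.8
eef_pos: [0.2123, 0.5611, 0.2313]
orientation: [0.425, -3.113, 0.0]
force: [-0.3, 0.4, 0.2]
width: 0.0856
```

```bash
python3 go.py .414 .040 .231
```

```text
t 0.8 pos [0.2123 0.5611 0.2313] w 0.0856 F [-0.3  0.4  0.2] toolturn -0.003 shift(after turn) [-5.310e-02 -5.563e-01  3.000e-04]
```

{"name": "send_rows", "arguments": {"moves": [[-0.48, -0.005, -0.046, 0, 0], [-0.48, -0.005, -0.046, 0, 0], [-0.48, -0.005, -0.046, 0, 0], [-0.48, -0.005, -0.046, 0, 0], [-0.48, -0.005, -0.046, 0, 0], [-0.48, -0.005, -0.046, 0, 0], [-0.48, -0.005, -0.046, 0, 0], [-0.48, -0.005, -0.046, 0, 0], [-0.48, -0.005, -0.046, 0, 0], [-0.48, -0.005, -0.046, 0, 0], [-0.48, -0.003, -0.046, 0, 0], [-0.48, 0, -0.046, 0, 0]]}}

```text
clock: 2.0
eef_pos: [0.4102, 0.041, 0.2315]
orientation: [-0.414, 3.113, -0.0]
force: [1.1, 0.0, 0.2]
width: 0.0218
```

```bash
python3 go.py .414 .040 .231; python3 - <<'E'
from h import *
from cell import viewer
c=viewer.read_camera('wrist'); cv2.imwrite('pics/w1.png',c['image'][:,:,::-1])
c=viewer.read_camera('scene'); cv2.imwrite('pics/s1.png',c['image'][:,:,::-1])
E
```

```text
t 2.0 pos [0.4102 0.041  0.2315] w 0.0218 F [1.1 0.  0.2] toolturn -0.009 shift(after turn) [-0.0034 -0.002   0.0005]
```

View pics/w1.png

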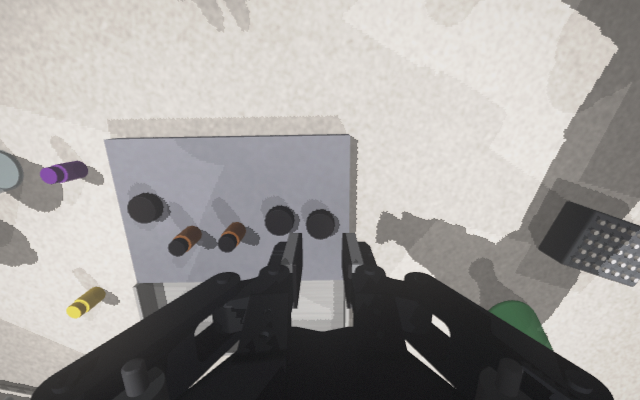

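The wrist view shows caps at (145,208), (280,220) and (320,223), and vials at (185,240) and (232,236). I'll use it as a second measurement.

```bash
python3 - <<'E'
from h import *
from cell import viewer
c=viewer.read_camera('wrist')
m=((c['image'].max(2)<45)*255).astype(np.uint8); 
M=np.zeros_like(m);M[185:240,120:340]=m[185:240,120:340]
n,l,st,ce=cv2.connectedComponentsWithStats(M)
for i in range(1,n):
    if st[i][4]>60: print(ce[i].round(1),st[i],plane(c,*ce[i],.042).round(4))
print('vial feet/tops',plane(c,np.array([196,237.]),np.array([233,228.]),.04).round(4))
print('tops',plane(c,np.array([179,229.]),np.array([247,243.]),.073).round(4))
print('near corners NR NL',plane(c,np.array([106,350.]),np.array([140,135.]),.03).round(4))
E
```

```text
vial feet/tops [[ 0.5238 -0.1015]
 [ 0.5033 -0.0513]]
tops [[ 0.5289 -0.1066]
 [ 0.5086 -0.0501]]
near corners NR NL [[ 0.4353 -0.227 ]
 [ 0.3539  0.0575]]
```

```bash
python3 - <<'E'
from h import *
from cell import viewer
c=viewer.read_camera('wrist')
u=np.array([145,280,320.5]);v=np.array([208,220,223.])
P=plane(c,u,v,.043);print(P.round(4))
a=.275;ex=np.array([np.cos(a),np.sin(a)]);ey=np.array([-ex[1],ex[0]])
ctr=np.array([.4905,-.0555])
for p in list(P)+[np.array([.526,-.104]),np.array([.507,-.05])]: print('plat',((p-ctr)@ex).round(4),((p-ctr)@ey).round(4))
for x,y in((-.055,.113),(-.06,.057),(-.08,-.112)): print('start',(ctr+x*ex+y*ey).round(4))
E
```

```text
[[ 0.5043 -0.164 ]
 [ 0.4765  0.0027]
 [ 0.4672  0.0533]]
plat -0.0162 -0.1082
plat 0.0023 0.0598
plat 0.0072 0.111
plat 0.021 -0.0563
plat 0.0174 0.0008
start [0.4069 0.0383]
start [ 0.4173 -0.0169]
start [ 0.4439 -0.185 ]
```

```bash
sed -i 's/^d(.*$/a=.275;ex=np.array([np.cos(a),np.sin(a)]);ey=np.array([-ex[1],ex[0]]);p=np.array([.4905,-.0555])+float(sys.argv[1])*ex+float(sys.argv[2])*ey\nprint("cur plat",((arm.get_obs()["eef_pos"][:2]-[.4905,-.0555])@np.c_[ex,ey]).round(4));d(*p,float(sys.argv[3]),a)/' go.py; python3 go.py -.05 .111 .035
```

```text
cur plat [-0.0512  0.1157]
t 2.2 pos [0.4098 0.042  0.2313] w 0.022 F [-0.1  0.4  0.6] toolturn -0.012 shift(after turn) [-0.0012 -0.0048  0.1963]
```

{"name": "send_rows", "arguments": {"moves": [[-0.48, 0, -0.005, 0.02, -0.012], [-0.48, 0, 0, 0.04, 0], [-0.48, 0, 0, 0.04, 0], [-0.48, 0, 0, 0.04, 0], [-0.48, 0, 0, 0.03, 0], [-0.48, 0, 0, 0.015, 0], [-0.48, 0, 0, 0.006, 0], [-0.48, 0, 0, 0, 0]]}}

```text
clock: 3.0
eef_pos: [0.4106, 0.0392, 0.0401]
orientation: [0.44, -3.11, -0.001]
force: [0.4, -1.1, -0.1]
width: 0.0223
```

```bash
python3 go.py .105 .111 .035; python3 - <<'E'
from h import *
from cell import viewer
c=viewer.read_camera('wrist'); cv2.imwrite('pics/w2.png',c['image'][:,:,::-1])
c=viewer.read_camera('scene'); cv2.imwrite('pics/s2.png',cv2.resize(c['image'][130:310,230:430,::-1],None,fx=3,fy=3))
E
```

```text
cur plat [-0.0512  0.1128]
t 3.0 pos [0.4106 0.0392 0.0401] w 0.0223 F [ 0.4 -1.1 -0.1] toolturn 0.006 shift(after turn) [-0.1562 -0.0018  0.005 ]
```

View pics/w2.png

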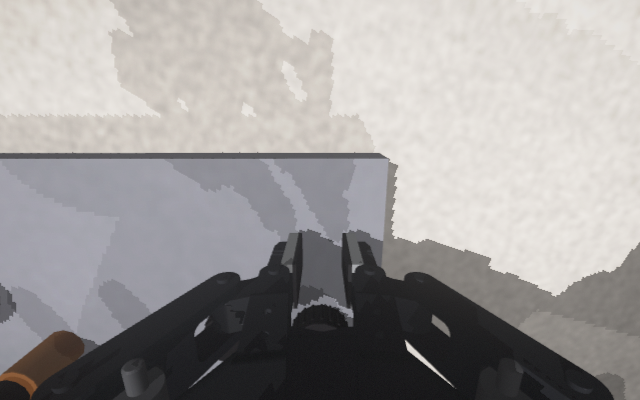

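View pics/s2.png

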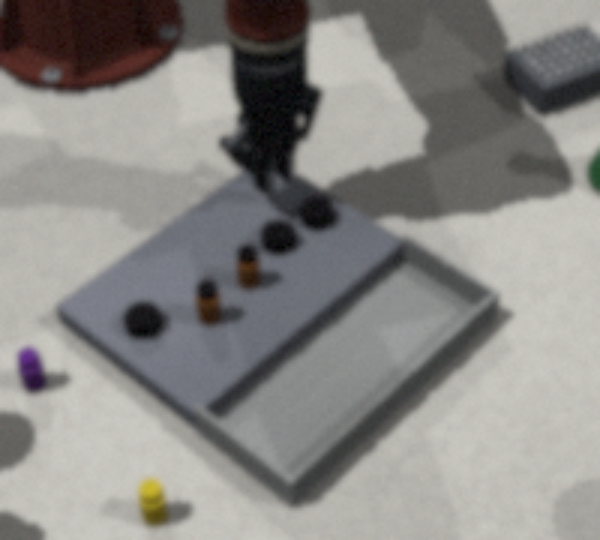

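The wrist view has cap A at (320,318), centred between the fingers. I'll lower 5 mm and push.

{"name": "send_rows", "arguments": {"moves": [[-0.48, 0, -0.001, 0.005, 0], [-0.48, -0.008, 0, 0, 0], [-0.48, -0.015, 0, 0, 0], [-0.48, -0.015, 0, 0, 0], [-0.48, -0.015, 0, 0, 0], [-0.48, -0.015, 0, 0, 0], [-0.48, -0.015, 0, 0, 0], [-0.48, -0.015, 0, 0, 0]]}}

```text
clock: 3.9
eef_pos: [0.5067, 0.0644, 0.0357]
orientation: [-0.438, 3.11, -0.0]
force: [-1.2, 0.0, 0.8]
width: 0.0223
```

```bash
python3 go.py .105 .111 .035; python3 - <<'E'
from h import *
from cell import viewer
c=viewer.read_camera('scene'); cv2.imwrite('pics/s3.png',cv2.resize(c['image'][130:310,230:430,::-1],None,fx=3,fy=3))
E
```

```text
cur plat [0.0481 0.111 ]
t 3.9 pos [0.5067 0.0644 0.0357] w 0.0223 F [-1.2  0.   0.8] toolturn 0.005 shift(after turn) [-0.0569  0.      0.0008]
```

View pics/s3.png

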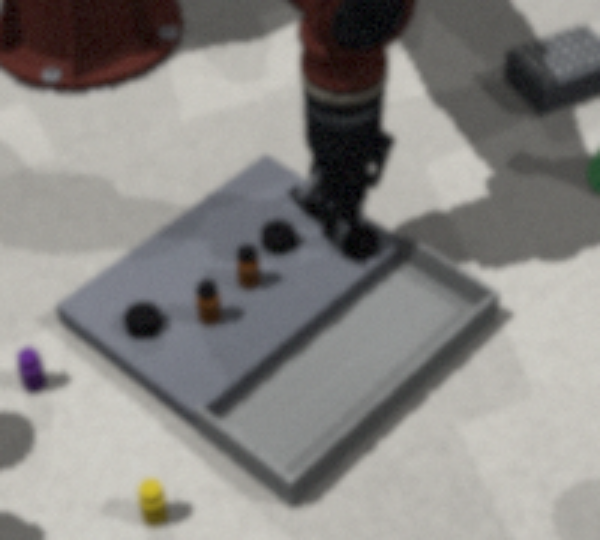

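The cap is riding in front of the fingers at (362,240), close to the edge, so I'll keep pushing.

{"name": "send_rows", "arguments": {"moves": [[-0.48, -0.015, 0, 0, 0], [-0.48, -0.015, 0, 0, 0], [-0.48, -0.015, 0, 0, 0], [-0.48, -0.012, 0, 0, 0], [-0.48, 0, 0, 0, 0], [-0.48, 0, 0, 0, 0]]}}

```text
clock: 4.55
eef_pos: [0.56, 0.0799, 0.0354]
orientation: [0.439, -3.11, -0.0]
force: [-0.5, -0.0, 0.1]
width: 0.022
```

```bash
python3 go.py .05 .111 .105; python3 - <<'E'
from h import *
from cell import viewer
c=viewer.read_camera('scene'); cv2.imwrite('pics/s4.png',cv2.resize(c['image'][130:310,230:430,::-1],None,fx=3,fy=3))
E
```

```text
cur plat [0.1036 0.1115]
t 4.55 pos [0.56   0.0799 0.0354] w 0.022 F [-0.5 -0.   0.1] toolturn 0.005 shift(after turn) [ 0.0536 -0.0005 -0.0696]
```

View pics/s4.png

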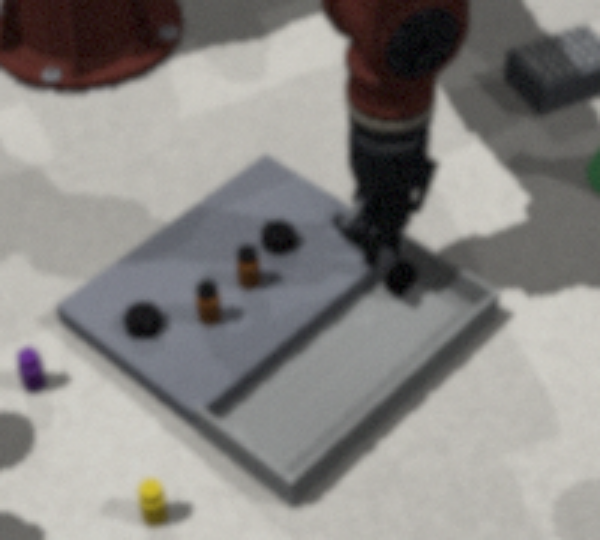

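Cap A is over the edge at (401,278). I'll raise the fingers and move to cap B's lane.

{"name": "send_rows", "arguments": {"moves": [[-0.48, 0, 0, -0.04, 0], [-0.48, 0, 0, -0.04, 0], [-0.48, 0.03, -0.01, -0.02, 0], [-0.48, 0.04, -0.015, 0, 0], [-0.48, 0.04, -0.015, 0, 0], [-0.48, 0.04, -0.01, 0, 0], [-0.48, 0.008, 0, 0, 0], [-0.48, 0, 0, 0, 0]]}}

```text
clock: 5.4
eef_pos: [0.4216, -0.0122, 0.1355]
orientation: [-0.436, 3.11, -0.001]
force: [0.8, -0.4, -0.3]
width: 0.022
```

```bash
python3 go.py -.055 .06 .035; python3 - <<'E'
from h import *
from cell import viewer
c=viewer.read_camera('wrist'); cv2.imwrite('pics/w5.png',c['image'][:,:,::-1])
c=viewer.read_camera('scene'); cv2.imwrite('pics/s5.png',cv2.resize(c['image'][130:310,230:430,::-1],None,fx=3,fy=3))
E
```

```text
cur plat [-0.0545  0.0604]
t 5.4 pos [ 0.4216 -0.0122  0.1355] w 0.022 F [ 0.8 -0.4 -0.3] toolturn 0.003 shift(after turn) [ 0.0006 -0.0004  0.1005]
```

View pics/s5.png

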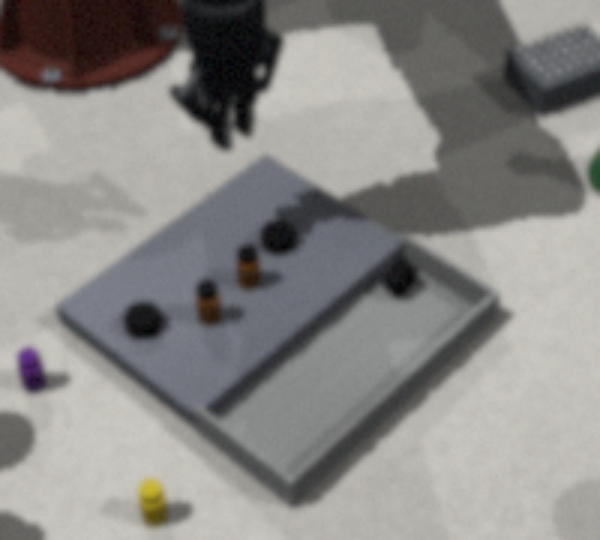

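View pics/w5.png

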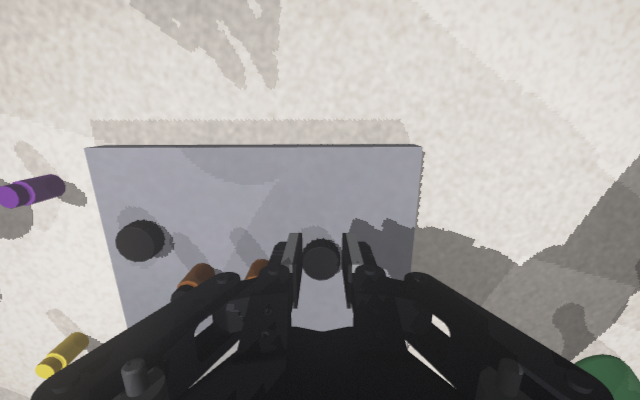

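Cap A is in the tray at (401,278), apparently leaning by the step. Cap B is centred at (321,259) in the wrist view, and the vials haven't moved. Now cap B.

{"name": "send_rows", "arguments": {"moves": [[-0.48, 0, 0, 0.04, 0], [-0.48, 0, 0, 0.035, 0], [-0.48, 0, 0, 0.018, 0], [-0.48, 0, 0, 0.007, 0], [-0.48, 0, 0, 0, 0]]}}

```text
clock: 6.0
eef_pos: [0.4222, -0.0111, 0.0347]
orientation: [0.44, -3.109, -0.002]
force: [-0.4, -0.4, 1.0]
width: 0.0226
```

```bash
python3 go.py .105 .06 .035
```

```text
cur plat [-0.0537  0.0613]
t 6.0 pos [ 0.4222 -0.0111  0.0347] w 0.0226 F [-0.4 -0.4  1. ] toolturn 0.006 shift(after turn) [-0.1587 -0.0013 -0.0005]
```

{"name": "send_rows", "arguments": {"moves": [[-0.48, -0.01, 0, 0, 0], [-0.48, -0.015, 0, 0, 0], [-0.48, -0.015, 0, 0, 0], [-0.48, -0.015, 0, 0, 0], [-0.48, -0.015, 0, 0, 0], [-0.48, -0.015, 0, 0, 0], [-0.48, -0.015, 0, 0, 0], [-0.48, -0.015, 0, 0, 0], [-0.48, -0.015, 0, 0, 0], [-0.48, -0.015, 0, 0, 0], [-0.48, -0.013, 0, 0, 0], [-0.48, 0, 0, 0, 0]]}}

```text
clock: 7.2
eef_pos: [0.5764, 0.0323, 0.0367]
orientation: [-0.44, 3.108, -0.001]
force: [0.7, -0.3, -0.1]
width: 0.0221
```

```bash
python3 go.py -.07 -.109 .135; python3 - <<'E'
from h import *
from cell import viewer
c=viewer.read_camera('scene'); cv2.imwrite('pics/s6.png',cv2.resize(c['image'][130:310,230:430,::-1],None,fx=3,fy=3))
E
```

```text
cur plat [0.1066 0.0612]
t 7.2 pos [0.5764 0.0323 0.0367] w 0.0221 F [ 0.7 -0.3 -0.1] toolturn 0.006 shift(after turn) [ 0.1763 -0.1703 -0.0985]
```

View pics/s6.png

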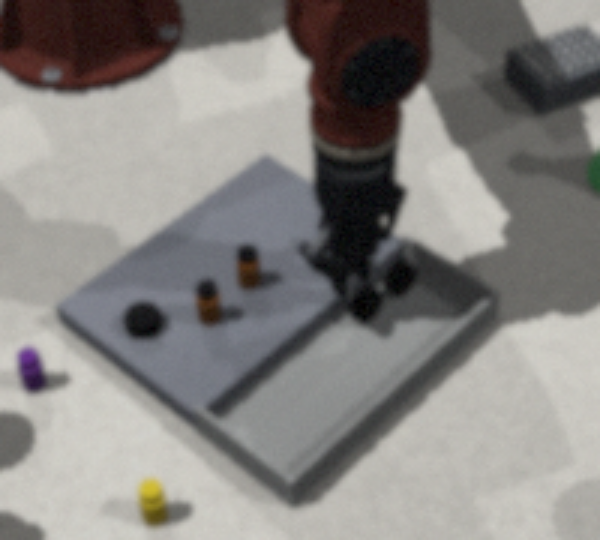

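Cap B dropped at (364,302). On to cap C.

{"name": "send_rows", "arguments": {"moves": [[-0.48, 0, 0, -0.04, 0], [-0.48, 0, 0, -0.04, 0], [-0.48, 0.01, 0, -0.018, 0], [-0.48, 0.035, -0.03, 0, 0], [-0.48, 0.035, -0.035, 0, 0], [-0.48, 0.035, -0.035, 0, 0], [-0.48, 0.035, -0.035, 0, 0], [-0.48, 0.026, -0.035, 0, 0], [-0.48, 0, 0, 0, 0], [-0.48, 0, 0, 0, 0]]}}

```text
clock: 8.25
eef_pos: [0.4515, -0.1807, 0.1338]
orientation: [-0.435, 3.111, -0.0]
force: [-0.1, 0.6, -0.1]
width: 0.0219
```

```bash
python3 go.py -.072 -.109 .035; python3 - <<'E'
from h import *
from cell import viewer
c=viewer.read_camera('wrist'); cv2.imwrite('pics/w7.png',c['image'][:,:,::-1])
c=viewer.read_camera('scene'); cv2.imwrite('pics/s7.png',cv2.resize(c['image'][130:310,230:430,::-1],None,fx=3,fy=3))
E
```

```text
cur plat [-0.0715 -0.11  ]
t 8.25 pos [ 0.4515 -0.1807  0.1338] w 0.0219 F [-0.1  0.6 -0.1] toolturn 0.003 shift(after turn) [0.0005 0.001  0.0988]
```

View pics/s7.png

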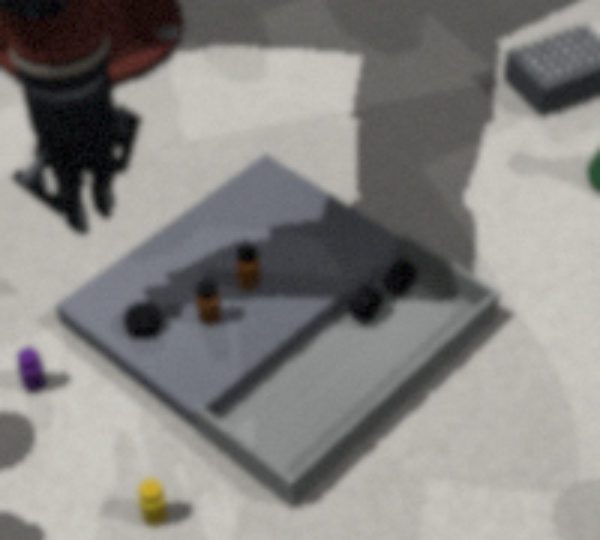

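View pics/w7.png

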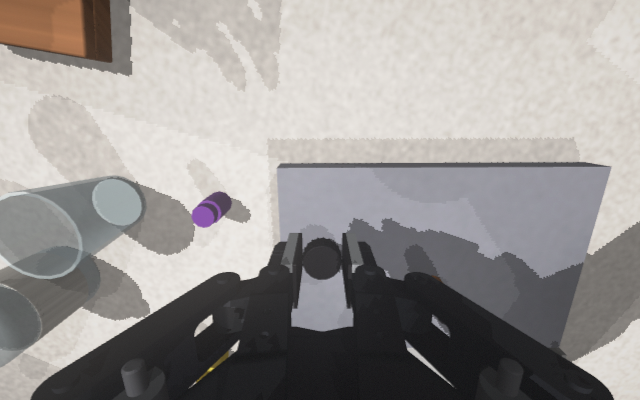

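Cap C is centred at (321,258), and caps A and B are in the tray. Vial 2 is only about 40 mm from cap C's lane centre, so the linkage could hit it. I'll shut the fingers and turn the jaws 90° so the gripper is narrow across the lane.

{"name": "send_rows", "arguments": {"moves": [[-1, 0, 0, 0, 0.15], [-1, 0, 0, 0, 0.15], [-1, 0, 0, 0, 0.15], [-1, 0, 0, 0, 0.15], [-1, 0, 0, 0, 0.15], [-1, 0, 0, 0, 0.15], [-1, 0, 0, 0, 0.15], [-1, 0, 0, 0, 0.15], [-1, 0, 0, 0, 0.15], [-1, 0, 0, 0, 0.15], [-1, 0, 0, 0, 0.074], [-1, 0, 0, 0, 0]]}}

```text
clock: 9.55
eef_pos: [0.4525, -0.1787, 0.1333]
orientation: [-1.892, -2.508, -0.0]
force: [0.6, 0.1, 0.1]
width: 0.0
```

```bash
sed -i 's/,float(sys.argv\[3\]),a)/,float(sys.argv[3]),a+(float(sys.argv[4]) if len(sys.argv)>4 else 0))/' go.py; python3 go.py -.078 -.109 .036 -1.5708;  python3 - <<'E'
from h import *
from cell import viewer
c=viewer.read_camera('wrist'); cv2.imwrite('pics/w8.png',c['image'][:,:,::-1])
E
```

```text
cur plat [-0.07   -0.1082]
t 9.55 pos [ 0.4525 -0.1787  0.1333] w 0.0 F [0.6 0.1 0.1] toolturn 0.003 shift(after turn) [-0.0008 -0.008   0.0973]
```

View pics/w8.png

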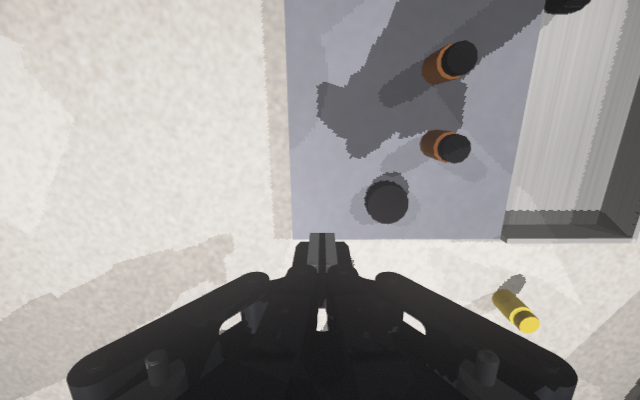

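The wrist view shows cap C at (387,202), with both vials standing at (450,148) and (452,62). I'll recheck the alignment.

```bash
python3 - <<'E'
from h import *
from cell import viewer
c=viewer.read_camera('wrist')
P=plane(c,np.array([387,458,463.]),np.array([200,149,58.]),np.array([.048,.075,.075]))
a=.275;ex=np.array([np.cos(a),np.sin(a)]);ey=np.array([-ex[1],ex[0]])
print(((P-[.4905,-.0555])@np.c_[ex,ey]).round(4))
E
```

```text
[[-0.015  -0.1062]
 [ 0.0263 -0.0598]
 [ 0.0211 -0.0008]]
```

{"name": "send_rows", "arguments": {"moves": [[-1, -0.001, -0.008, 0.03, 0], [-1, 0, 0, 0.035, 0], [-1, 0, 0, 0.02, 0], [-1, 0, 0, 0.01, 0], [-1, 0, 0, 0, 0]]}}

```text
clock: 10.15
eef_pos: [0.444, -0.1823, 0.0373]
orientation: [-1.89, -2.507, -0.0]
force: [-0.4, 0.1, 0.1]
width: -0.0002
```

```bash
python3 go.py .04 -.109 .036 -1.5708;  python3 - <<'E'
from h import *
from cell import viewer
c=viewer.read_camera('wrist'); cv2.imwrite('pics/w9.png',c['image'][:,:,::-1])
c=viewer.read_camera('scene'); cv2.imwrite('pics/s9.png',cv2.resize(c['image'][130:310,230:430,::-1],None,fx=3,fy=3))
E
```

```text
cur plat [-0.0792 -0.1095]
t 10.15 pos [ 0.444  -0.1823  0.0373] w -0.0002 F [-0.4  0.1  0.1] toolturn 0.004 shift(after turn) [0.0005 0.1192 0.0011]
```

View pics/w9.png

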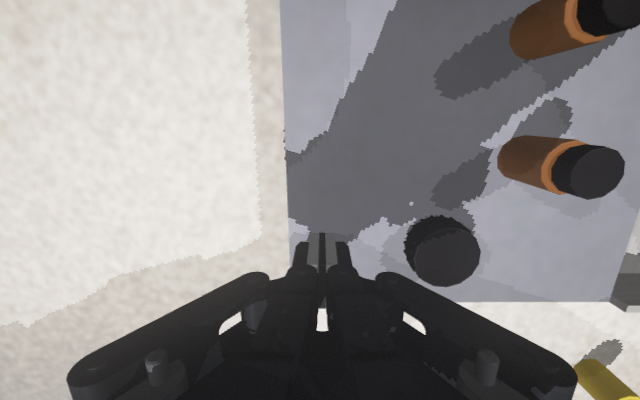

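View pics/s9.png

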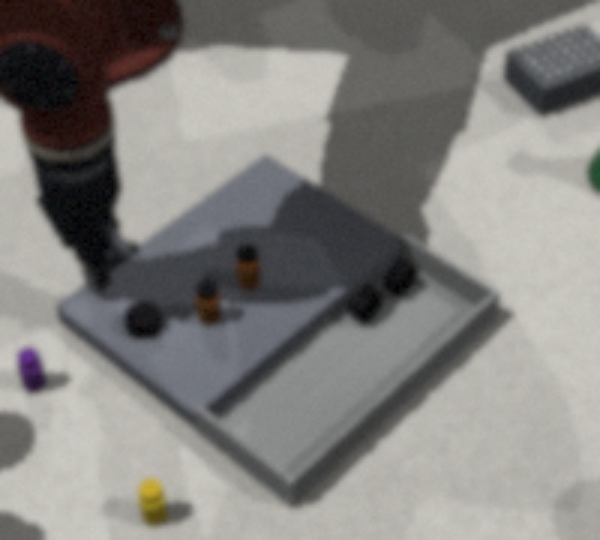

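{"name": "send_rows", "arguments": {"moves": [[-1, 0.001, 0.01, 0, 0], [-1, 0, 0.012, 0, 0], [-1, 0, 0.012, 0, 0], [-1, 0, 0.012, 0, 0], [-1, 0, 0.012, 0, 0], [-1, 0, 0.012, 0, 0], [-1, 0, 0, 0, 0]]}}

```text
clock: 10.95
eef_pos: [0.5137, -0.1629, 0.0394]
orientation: [1.89, 2.506, 0.001]
force: [0.7, 0.0, 0.3]
width: -0.0001
```

```bash
python3 go.py .09 -.108 .036 -1.5708;  python3 - <<'E'
from h import *
from cell import viewer
c=viewer.read_camera('wrist'); cv2.imwrite('pics/w10.png',c['image'][:,:,::-1])
E
```

```text
cur plat [-0.0068 -0.1097]
t 10.95 pos [ 0.5137 -0.1629  0.0394] w -0.0001 F [0.7 0.  0.3] toolturn 0.003 shift(after turn) [0.0017 0.0968 0.0036]
```

View pics/w10.png

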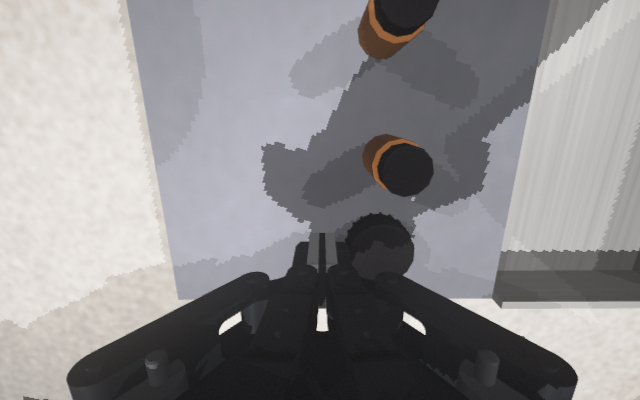

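The cap is against the finger at (382,250), and the vial at (400,165) hasn't been touched.

```bash
python3 - <<'E'
from h import *
from cell import viewer
c=viewer.read_camera('wrist')
P=plane(c,np.array([383,405.,322]),np.array([249,168.,235]),np.array([.048,.075,.037]))
a=.275;ex=np.array([np.cos(a),np.sin(a)]);ey=np.array([-ex[1],ex[0]])
print(((P-[.4905,-.0555])@np.c_[ex,ey]).round(4))
E
```

```text
[[ 0.024  -0.1062]
 [ 0.0237 -0.0582]
 [-0.0081 -0.1032]]
```

{"name": "send_rows", "arguments": {"moves": [[-1, 0.001, 0.01, 0.003, 0], [-1, 0, 0.012, 0, 0], [-1, 0, 0.012, 0, 0], [-1, 0, 0.012, 0, 0], [-1, 0, 0, 0, 0]]}}

```text
clock: 11.55
eef_pos: [0.5571, -0.15, 0.0366]
orientation: [1.892, 2.505, -0.0]
force: [-0.1, 0.1, 0.3]
width: 0.0001
```

```bash
python3 go.py .105 -.108 .036 -1.5708;  python3 - <<'E'
from h import *
from cell import viewer
c=viewer.read_camera('wrist'); cv2.imwrite('pics/w11.png',c['image'][:,:,::-1])
c=viewer.read_camera('scene'); cv2.imwrite('pics/s11.png',cv2.resize(c['image'][130:310,230:430,::-1],None,fx=3,fy=3))
E
```

```text
cur plat [ 0.0384 -0.109 ]
t 11.55 pos [ 0.5571 -0.15    0.0366] w 0.0001 F [-0.1  0.1  0.3] toolturn 0.002 shift(after turn) [0.001  0.0666 0.0006]
```

View pics/w11.png

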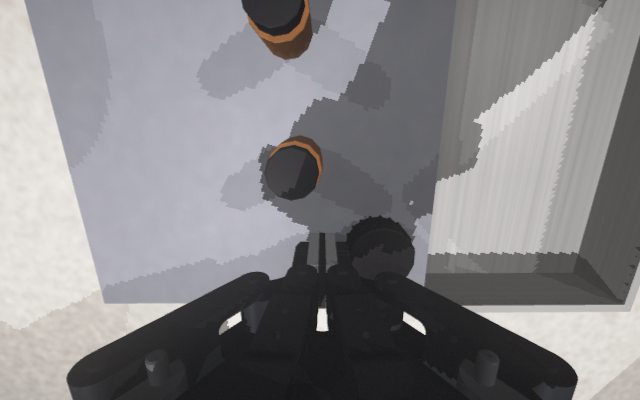

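View pics/s11.png

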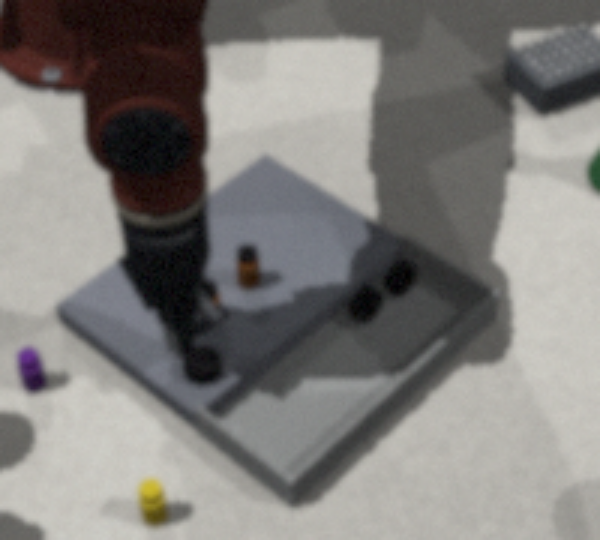

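Cap C stays put relative to the fingers at (380,248) in the wrist view, with the vial upright beside them. The tray edge is just ahead, so I'll finish the push.

{"name": "send_rows", "arguments": {"moves": [[-1, 0.001, 0.01, 0, 0], [-1, 0, 0.014, 0, 0], [-1, 0, 0.014, 0, 0], [-1, 0, 0.014, 0, 0], [-1, 0, 0.014, 0, 0], [-1, 0, 0, 0, 0], [-1, 0, 0, 0, 0]]}}

```text
clock: 12.35
eef_pos: [0.6186, -0.1302, 0.0349]
orientation: [-1.893, -2.507, 0.0]
force: [-0.0, 0.3, 0.1]
width: -0.0003
```

```bash
python3 go.py .105 -.108 .036 -1.5708;  python3 - <<'E'
from h import *
from cell import viewer
c=viewer.read_camera('wrist'); cv2.imwrite('pics/w12.png',c['image'][:,:,::-1])
c=viewer.read_camera('scene'); cv2.imwrite('pics/s12.png',cv2.resize(c['image'][130:310,230:430,::-1],None,fx=3,fy=3))
E
```

```text
cur plat [ 0.103  -0.1067]
t 12.35 pos [ 0.6186 -0.1302  0.0349] w -0.0003 F [-0.   0.3  0.1] toolturn 0.002 shift(after turn) [-0.0013  0.002  -0.0011]
```

View pics/s12.png

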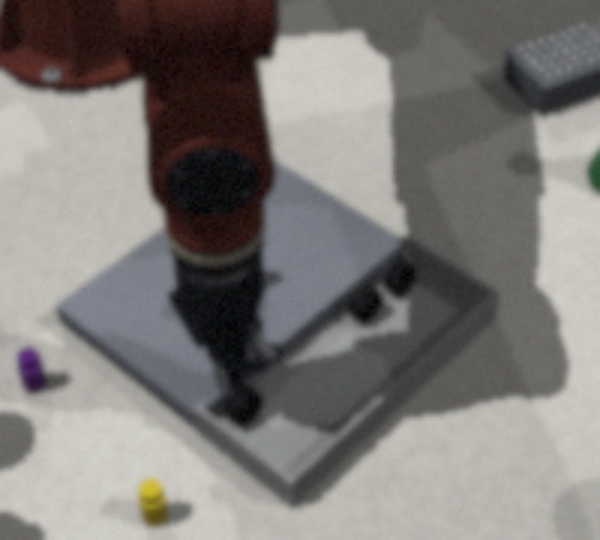

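View pics/w12.png

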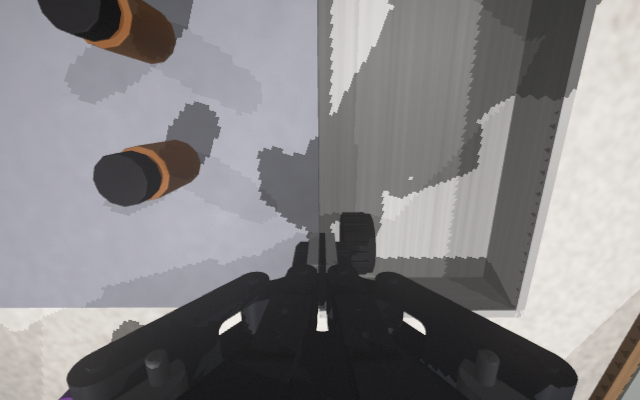

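Cap C has tipped over the edge and stands on its rim in the tray at (357,242) in the wrist view. I'll retreat straight up, clear of everything, and check all the caps.

{"name": "send_rows", "arguments": {"moves": [[-1, 0, 0, -0.02, 0], [-1, 0, 0, -0.04, 0], [-1, 0, 0, -0.05, 0], [-1, 0, 0, -0.05, 0], [-1, 0, -0.04, -0.03, 0], [-1, 0, -0.04, 0, 0], [-1, 0, -0.04, 0, 0], [-1, 0, -0.04, 0, 0], [-1, 0, -0.03, 0, 0], [-1, 0, 0, 0, 0]]}}

```text
clock: 13.45
eef_pos: [0.4335, -0.1832, 0.2256]
orientation: [1.897, 2.504, -0.001]
force: [0.1, -0.0, -0.3]
width: -0.0004
```

```bash
python3 - <<'E'
from h import *
from cell import viewer
for n in('wrist','top','scene'):
    c=viewer.read_camera(n); im=c['image'][:,:,::-1]
    if n=='top': im=cv2.resize(im[130:280,250:430],None,fx=4,fy=4,interpolation=cv2.INTER_CUBIC)
    if n=='scene': im=cv2.resize(im[130:310,230:430],None,fx=3,fy=3)
    cv2.imwrite(f'pics/{n}13.png',im)
E
```

```text
(no output)
```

View pics/top13.png

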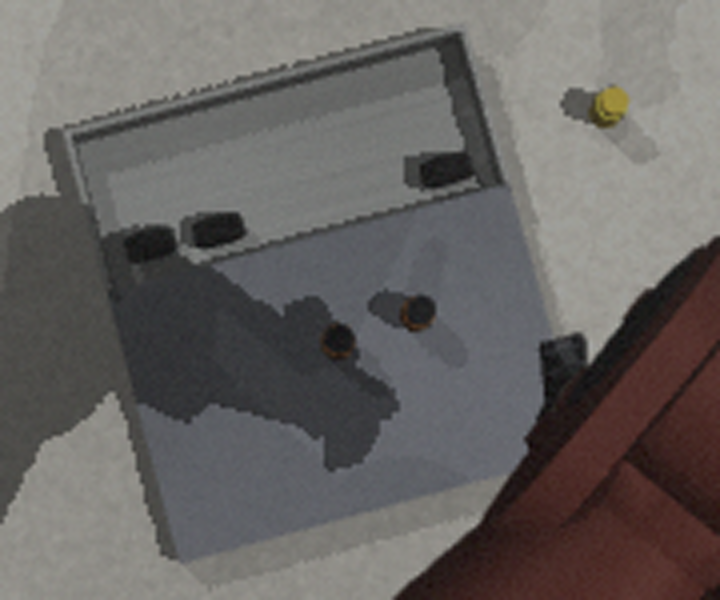

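View pics/scene13.png

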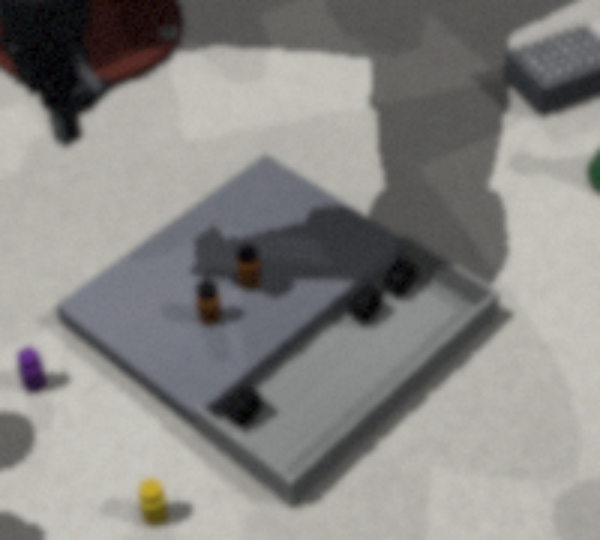

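View pics/wrist13.png

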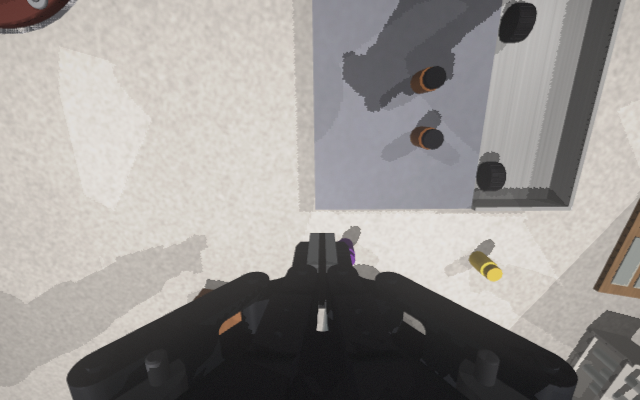

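All three caps are in the tray, standing on their rims at crop (150,243), (217,230) and (446,170). Both vials are unmoved. I'll let time pass, then check that everything is at rest and nothing else moved.

{"name": "send_rows", "arguments": {"moves": [[-1, 0, 0, 0, 0], [-1, 0, 0, 0, 0], [-1, 0, 0, 0, 0], [-1, 0, 0, 0, 0], [-1, 0, 0, 0, 0], [-1, 0, 0, 0, 0], [-1, 0, 0, 0, 0], [-1, 0, 0, 0, 0], [-1, 0, 0, 0, 0], [-1, 0, 0, 0, 0]]}}

```text
clock: 14.6
eef_pos: [0.4361, -0.1825, 0.2253]
orientation: [1.894, 2.507, 0.0]
force: [0.2, 0.6, 0.1]
width: 0.0003
```

```bash
python3 - <<'E'
from h import *
from cell import viewer
c=viewer.read_camera('top'); s=viewer.read_camera('scene')
a=cv2.imread('pics/top13.png'); b=cv2.resize(c['image'][130:280,250:430,::-1],None,fx=4,fy=4,interpolation=cv2.INTER_CUBIC)
print('diff max in tray region',cv2.absdiff(a,b)[40:290,60:500].max())
cc=np.array([[150,243],[217,230],[446,170],[338,341],[418,312]])/4+[250,130]-.375
P=np.array([plane(c,u,v,z) for (u,v),z in zip(cc,[.03,.03,.03,.075,.075])])
A=.275;ex=np.array([np.cos(A),np.sin(A)]);ey=np.array([-ex[1],ex[0]])
print('tray frame caps; vials',((P-[.4905,-.0555])@np.c_[ex,ey]-[.16,0]).round(4))
t0=cv2.imread('pics/top0.png'); d=cv2.absdiff(t0,c['image'][:,:,::-1].copy()).max(2)
for n,(x0,y0,x1,y1) in dict(flask=(160,175,200,212),rack=(132,230,190,270),bottle=(450,160,490,192),beaker=(436,198,470,226),box=(450,250,500,295)).items(): print(n,(d[y0:y1,x0:x1]>40).sum())
cv2.imwrite('pics/top14.png',c['image'][:,:,::-1])
E
```

```text
diff max in tray region 52
tray frame caps; vials [[-0.0356  0.1131]
 [-0.0389  0.0642]
 [-0.0394 -0.1064]
 [-0.1415  0.0037]
 [-0.1364 -0.0551]]
flask 3
rack 83
bottle 0
beaker 400
box 148
```

View pics/top14.png

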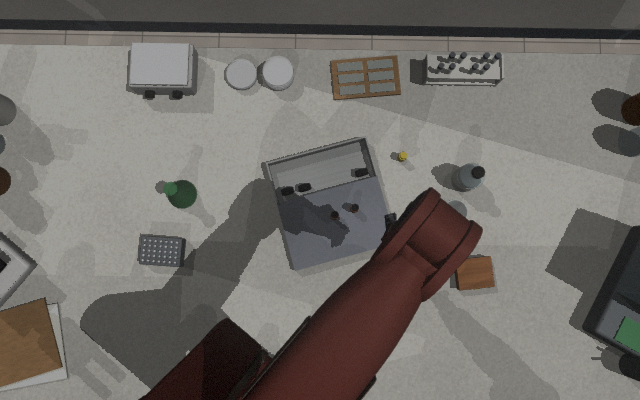

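The caps' tray-frame positions are inside the limits. The wrist hides the beaker at (455,212), so I'll move aside and check it and the resting state.

{"name": "send_rows", "arguments": {"moves": [[-1, 0.03, 0, -0.01, 0], [-1, 0.04, 0, 0, 0], [-1, 0.04, 0, 0, 0], [-1, 0.04, 0, 0, 0], [-1, 0.03, 0, 0, 0], [-1, 0, 0, 0, 0], [-1, 0, 0, 0, 0], [-1, 0, 0, 0, 0]]}}

```text
clock: 15.5
eef_pos: [0.3871, -0.01, 0.2352]
orientation: [1.894, 2.506, -0.0]
force: [-0.2, -0.9, 0.2]
width: -0.0001
```

```bash
python3 - <<'E'
from h import *
from cell import viewer
a=viewer.read_camera('scene')
c=viewer.read_camera('top'); im=c['image'][:,:,::-1]
t0=cv2.imread('pics/top0.png'); s0=cv2.imread('pics/scene0.png')
cv2.imwrite('pics/cmp.png',cv2.resize(np.vstack([t0[130:300,240:500],im[130:300,240:500]]),None,fx=1.7,fy=1.7))
cv2.imwrite('pics/cmps.png',np.hstack([s0[130:340,120:460],a['image'][130:340,120:460,::-1]]))
E
```

```text
(no output)
```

View pics/cmp.png

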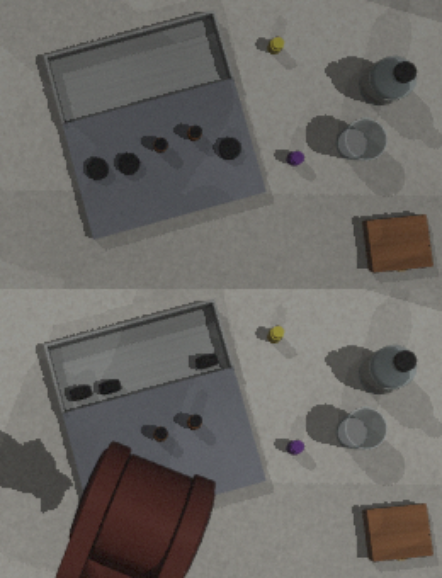

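View pics/cmps.png

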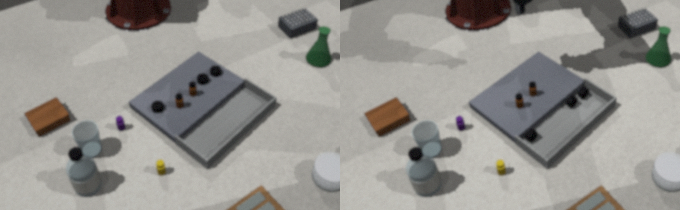

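The before-and-after views match. The beaker, bottle, box, flask, rack and both vials are unchanged, the three caps lie in the tray, and the arm is clear. I'm handing in.

```bash
python3 -c "
from cell import ticket
print(ticket.hand_in())"
```

```text
the job is handed in; nothing more can be done
None
```

I swept all three caps along the platform into the catch tray and handed the job in at about 15.6 s of the 51 s allowed. No verdict was reported. I pushed two caps with the fingers slightly open so each cap nested between them. For the third, next to a vial, I shut the fingers and turned the jaws 90° to stay clear of it.

**Caps:** My last measurements put them at about x = -0.036 to -0.039 m and y = +0.113, +0.064 and -0.106 m in the tray frame, which is inside the limits. All three stand on their rims rather than lying flat, so I estimate their centres at about 0.023 m, below the 0.034 m limit; I did not measure the heights.

**Vials and bench:** The before-and-after pictures show both vials upright and the five other things on the bench where they started. The arm was clear of everything.

**Checks that disagreed:**
- **Starting positions:** The top and scene cameras differed by 3–6 mm on where the caps started. The wrist view agreed with the top view, so I used those two.
- **Rest check:** The picture difference over the tray, taken about 1 s apart, was not zero (up to 52 grey levels). I put this down to noise or shadow edges without tracing it, because the caps appeared in the same places in every view.
- **Unmoved check:** The automatic comparison flagged the beaker, which the arm was hiding at the time, and to a lesser degree the tip rack and slide box. The later clear pictures showed none of them had moved.

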